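# Level the crooked shelf riser by the stove

## Task

One of the two small shelf risers by the stove is out of level, as the bubble in its spirit level shows: find it, press its spirit level down onto the board by the black knob at its end, and turn the knob clockwise, still pressing, until the bubble lies midway between the two black lines. Finish while holding the level pressed firmly down, bubble still between the lines: do not let go. Leave the other riser's level unpressed, its bubble between the lines, and do not knock over or shove the things standing around.

Things in the scene. Friction and masses are not known exactly. Their poses are not given: they have to be found in the camera images.
- riser_a: One of two identical shelf risers, side by side in either order; just one is out of level. Fixed steel base 100 x 280 mm carrying a wooden board 120 x 290 x 15 mm, board top 100 mm high. Origin: centre of the underside. The board lies along y: it pivots at y = +130 mm and stands on a levelling foot at y = -100 mm. An aluminium spirit level lies along it, vial end fixed, knob end sprung up.
- knob_a: Black knob of riser_a's level, over the foot (riser x 0, y -100 mm): disc 60 mm across, 8 mm high, with an upright grip bar 50 mm long (knob x), 12 mm thick (knob y), from 8 to 36 mm above the origin. Origin: centre of the disc's underside, 131 mm up when free. z: turning axis. It idles until pressed 5 mm or more, then turns the foot's screw by friction (0.15 Nm).
- level_a (a joint): How far (rad) riser_a's level is pressed down: its knob end swings about a hinge under the vial, 130 mm from the knob's axis, so 0.01 rad is 1.3 mm at the knob. 0 free, 0.07 (9 mm) at the stop, flat at 0.05. Sprung: at the knob 2 N starts it, 3 N at 3 mm, where the friction disc meets the screw, then 9 N at 5 mm, 13 N at 7 mm, 18 N at 9 mm. Springs back if let go.
- bubble_a (a joint): Offset (m) of the bubble from the middle of riser_a's vial, positive towards riser +y (the pivot end, then the higher one); 0 is level. White pill 16 mm long; 3.5 mm off it touches a black line. Turning the pressed knob clockwise (from above) raises the foot's end and brings the bubble towards the foot (-y): 20 mm a radian.
- vial_a (a point): Top middle of riser_a's green glass vial (92 mm long along riser y, 15 mm thick, two black lines across it 25 mm apart), 130 mm from the knob's axis towards the pivot, about 128 mm above the worktop. Nothing else of the riser stands higher than 131 mm but the knob.
- riser_b: One of two identical shelf risers, side by side in either order; just one is out of level. Fixed steel base 100 x 280 mm carrying a wooden board 120 x 290 x 15 mm, board top 100 mm high. Origin: centre of the underside. The board lies along y: it pivots at y = +130 mm and stands on a levelling foot at y = -100 mm. An aluminium spirit level lies along it, vial end fixed, knob end sprung up.
- knob_b: Black knob of riser_b's level, over the foot (riser x 0, y -100 mm): disc 60 mm across, 8 mm high, with an upright grip bar 50 mm long (knob x), 12 mm thick (knob y), from 8 to 36 mm above the origin. Origin: centre of the disc's underside, 131 mm up when free. z: turning axis. It idles until pressed 5 mm or more, then turns the foot's screw by friction (0.15 Nm).
- level_b (a joint): How far (rad) riser_b's level is pressed down: its knob end swings about a hinge under the vial, 130 mm from the knob's axis, so 0.01 rad is 1.3 mm at the knob. 0 free, 0.07 (9 mm) at the stop, flat at 0.05. Sprung: at the knob 2 N starts it, 3 N at 3 mm, where the friction disc meets the screw, then 9 N at 5 mm, 13 N at 7 mm, 18 N at 9 mm. Springs back if let go.
- bubble_b (a joint): Offset (m) of the bubble from the middle of riser_b's vial, positive towards riser +y (the pivot end, then the higher one); 0 is level. White pill 16 mm long; 3.5 mm off it touches a black line. Turning the pressed knob clockwise (from above) raises the foot's end and brings the bubble towards the foot (-y): 20 mm a radian.
- vial_b (a point): Top middle of riser_b's green glass vial (92 mm long along riser y, 15 mm thick, two black lines across it 25 mm apart), 130 mm from the knob's axis towards the pivot, about 128 mm above the worktop. Nothing else of the riser stands higher than 131 mm but the knob.
- tray: Red painted metal tray, 150 x 340 mm, rim 22 mm high, behind the risers. Origin: centre of its underside.
- sugar_bowl: White ceramic sugar bowl with lid, 92 mm across, 82 mm high, on the tray. Origin: centre of its foot.
- shaker_1: Aluminium shaker, 48 mm across, 76 mm high, on the tray. Origin: centre of its foot.
- shaker_2: As shaker_1.
- cinnamon_jar: Amber glass jar, 54 mm across, 90 mm high, between the risers. Origin: centre of its foot.
- grinder: Wooden salt grinder with steel ratchet collar, 58 mm across, 150 mm high. Origin: centre of its foot.
- mug: Blue mug, 80 mm across, 85 mm high, nearest the robot. Origin: centre of its foot.
- timer: White kitchen timer, 68 mm across, 46 mm high. Origin: centre of its foot.

How it is judged:
On the way, in this order (a step that is already met when the one before it is completed fails the run):
1. the level of the riser that is out of level is pressed down onto its board (5 mm or more) (value of joint level_a above 0.04 rad and contact force between the fingers and riser_a above 4 N), for 0.2 s.
2. with the level pressed, the bubble comes to lie between the two lines (less than 4 mm off the middle) (all of step 1 and value of joint bubble_a between -0.004 and 0.004 m), for 0.2 s.
At the end, for the whole second after the job is handed in: The fingers still press the once crooked riser's level down by 5 mm or more (over 4 N), its bubble within 4 mm of the middle, through the last second; the other riser's bubble is also within 4 mm and its level not pressed (all of step 2 and value of joint bubble_b between -0.004 and 0.004 m and value of joint level_b below 0.023 rad); the arm keeps its last pose, push and grip.
It fails at once if the level riser's spirit level is pressed (3 mm or more) (value of joint level_b above 0.023 rad).
It fails at once if the level riser is put out of level (bubble over 4 mm off) (value of joint bubble_b above 0.004 m or value of joint bubble_b below -0.004 m).
It fails at once if a bystander is tipped (over 0.4 rad) or shoved (over 30 mm) (angle between any of sugar_bowl, shaker_1, shaker_2, cinnamon_jar, grinder, mug, timer's own z axis and vertical above 0.4 rad or distance of any of sugar_bowl, shaker_1, shaker_2, cinnamon_jar, grinder, mug, timer from where it was at the start of the episode above 0.03 m).
It also fails if it takes over 48 s, if anything falls off the work surface, if the arm or the gripper's body presses on something with over 40 N, if the wrist force passes 120 N, or if a joint passes its speed limit or range.

## Robot

A 7-joint arm with a two-finger parallel gripper is mounted at the origin on the work surface. World frame = base frame: x ahead of the robot, y to its left, z up, the work surface at z = 0. Lengths are in m, angles in rad, forces in N, time in s.
With the tool pointing down it reaches from about 0.4 to 0.85 m from the base axis. Payload 10.4 kg.
Tool frame: the origin (TCP) lies midway between the tips of the shut fingers; the grasp point (between the pads) lies 19 mm behind it (manip.grasp_offset is the distance from the TCP to the grasp point, in m); z points along the fingers, y is the line along which they close (so a half turn about z gives the same grasp; the last joint's range is limited). The gripper opens to 85 mm and grips with 20 to 120 N. Pads are 22 mm wide; open, the fingers measure 114 mm over their backs; the gripper's body (76 mm by 85 mm) begins 54 mm behind the grasp point. The pads swing forward as they close: fully open they stand 13 mm farther back than shut.
Start: joints at [1.113, 0.332, -0.065, 1.46, 0.022, 1.35, -0.088], TCP at [0.263, -0.567, 0.231] pointing down, gripper open.
Joint ranges: [-2.6, 2.6], [-0.5, 2.12], [-1.47, 1.34], [0.16, 2.42], [-1.27, 4.41], [0.06, 2.06], [-2.6, 2.6]. Speed limits (rad/s): [2.22, 2.22, 2.79, 2.79, 3.14, 3.14, 3.14].

## Interface

Orientations are given as a unit quaternion [x, y, z, w].
In Python, from workcell import manip gives the robot as it stands.
- The arm moves only by the tool shift_gripper, called by a JSON object that holds its "api" and its "payload". Schema: {"type":"object","properties":{"motion":{"type":"array","items":{"type":"object","properties":{"ax":{"type":"number"},"ay":{"type":"number"},"az":{"type":"number"},"dx":{"type":"number"},"dy":{"type":"number"},"dz":{"type":"number"},"jaw":{"type":"number"}},"additionalProperties":false,"required":["jaw"]},"minItems":1,"maxItems":20},"clamp_n":{"type":"number"},"only":{"type":"string"},"quiet":{"type":"boolean"},"lines":{"type":"string"}},"required":["motion"],"additionalProperties":false}. motion is a list of rows, 1 to 20 of them, each an object with the fields ax, ay, az (a rotation vector in a scale on which 1.0 is pi rad), dx, dy, dz (the shift in shares of 0.75 m (1.0 is 0.75 m)), jaw (the opening from 0.0 (shut) to 1.0 (fully open)); a field left out counts as zero (the opening has to be given); each row is the pose to reach, as a shift and turn from the pose commanded when the call began, along the tool's axes at that moment; what a row does not reach only later rows make up. A row lasts 1/8 s, in which the tool goes at most 0.0625 m and 0.188 rad, less where a joint would pass 70% of its speed; a pose out of reach is approached as far as the arm can. The fingers move at their own pace and stop on an object; clamp_n is the grip in N (left out, the last holds). Time passes only in rows, so rows that do not move let the fingers close. The tool returns the time, the measured TCP pose, the force, the opening and the grip force at its end. only (a regular expression) keeps the lines of the reply that match it, lines (a string "A,B") keeps lines A to B, and quiet returns only ok. No shift or turn number may pass 1 either way. Input that does not fit is refused with a message, and nothing moves.
- manip.get_obs(): the state, without advancing time (a new reading comes with each control period).
- manip.camera(name): name is "side" or "top" or "wrist"; returns the picture (384x512x3 uint8, blue, green, red); there is no depth.
- manip.calibration(name): a dict with "fx", "fy", "cx", "cy" (pixels), "world_from_camera" (4x4, takes a point from camera to world coordinates); the wrist camera has in their place "tool_from_camera" (4x4, takes a point from camera to tool coordinates, whose origin is the TCP and whose axes are the flange's). Camera axes: x right, y up, looking along -z (the intrinsics and any distortion apply to the point x, -y, -z); pixel columns grow to the right and rows downward; lengths in m; the calibration is good to about 2 mm. A picture is of the moment at which its call begins: read the wrist's pose just before it. calibration takes no time and is no camera call.
- manip.hand_in(): hands the job in; it is judged then, once.
The state is a dict: "clock": time; "joint_pos": joint angles; "joint_velocities": joint speeds; "tau": joint torques, N m; "position": TCP position; "ee_rot": TCP orientation; "ft_force": force on the tool from outside, world axes, zero at the start; "torque": the same for the moment, N m; "grip_width": opening from 0.0 (shut) to 1.0 (fully open); "grasp_force": force on a finger pad.
Only numpy, scipy, OpenCV 4.12 (cv2) and the standard library are available. Lean on these libraries where they do the work, as an engineer would, in place of code of your own. Each camera call takes 0.05 s, during which the arm holds its last target. There are 200 camera calls.

## Working session

There is one attempt and no reset: what is moved stays moved. The work goes in short steps, Python scripts to look and compute and a tool call to move; the robot and the scene stay as the last step left them, time stands still between calls to the robot, and variables do not carry over. Pictures are saved under pics/ and viewed, at most 10 in all, crops included, and the job is handed in when it is done.

```bash
ls; mkdir -p pics
```

Run:
```python
from workcell import manip
import cv2,numpy as np
np.set_printoptions(precision=4,suppress=True)
for n in("top","side"):
    cv2.imwrite(f"pics/{n}0.png",manip.camera(n)); print(n,manip.calibration(n))
print(manip.calibration("wrist"));o=manip.get_obs();print(o,manip.grasp_offset)
```

```text
pics
workcell.py
top {'fx': 477.1141431223889, 'fy': 477.1141431223889, 'cx': 254.30362925041695, 'cy': 187.3401880313746, 'world_from_camera': array([[ 0.014 ,  0.997 , -0.0767,  0.472 ],
       [-0.9999,  0.0145,  0.0053,  0.0052],
       [ 0.0064,  0.0766,  0.997 ,  1.367 ],
       [ 0.    ,  0.    ,  0.    ,  1.    ]])}
side {'fx': 465.93834950350237, 'fy': 465.93834950350237, 'cx': 255.51223263341853, 'cy': 188.3830842104773, 'world_from_camera': array([[-0.837 ,  0.3382, -0.4302, -0.0739],
       [-0.5469, -0.5462,  0.6345,  0.989 ],
       [-0.0204,  0.7663,  0.6421,  1.0811],
       [ 0.    ,  0.    ,  0.    ,  1.    ]])}
{'fx': 333.975881896665, 'fy': 333.975881896665, 'cx': 250.5781831342013, 'cy': 192.69793631704425, 'tool_from_camera': array([[ 0.0007,  0.9569,  0.2904,  0.0741],
       [ 1.    , -0.0007, -0.0003,  0.0004],
       [-0.0001,  0.2904, -0.9569, -0.1422],
       [ 0.    ,  0.    ,  0.    ,  1.    ]])}
{'clock': 0.1, 'joint_pos': array([ 1.1134,  0.3328, -0.0647,  1.4608,  0.0216,  1.3499, -0.0885]), 'joint_velocities': array([-0.0015, -0.001 , -0.0005, -0.0028, -0.0017, -0.0018, -0.0002]), 'tau': array([  0.0027, -62.6745,   0.0501, -39.243 ,   0.0162,   0.007 ,
        -0.    ]), 'position': array([ 0.2631, -0.5665,  0.2306]), 'ee_rot': array([ 0.9765,  0.2157, -0.0002, -0.0006]), 'ft_force': array([-0.1144,  0.5219, -0.7859]), 'torque': array([ 0.0057,  0.0129, -0.0077]), 'grasp_force': 0.0, 'grip_width': 0.9987666288640444} 0.0187
```

View pics/top0.png

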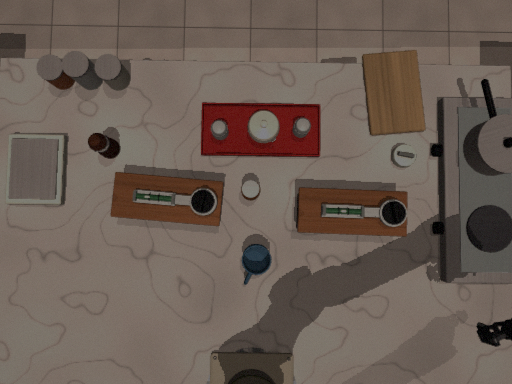

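View pics/side0.png

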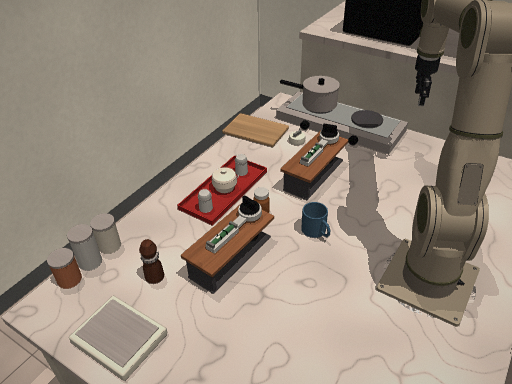

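The top view shows two risers: the left one has its knob at about (203,202) and the right one at (394,213). The vials are near (154,197) and (343,211), and the grip bars look dark on the discs. I'll enlarge both vials and knobs.

Create h.py:
```python
import numpy as np,cv2
from workcell import manip
np.set_printoptions(precision=4,suppress=True)
def ray(c,T,u,v):
    d=T[:3,:3]@np.array([(u-c['cx'])/c['fx'],-(v-c['cy'])/c['fy'],-1.]);return T[:3,3],d
def onz(c,T,u,v,z):
    p,d=ray(c,T,u,v);return p+d*(z-p[2])/d[2]
```

Run:
```python
from h import *
im=cv2.imread("pics/top0.png")
a=im[170:240,105:230];b=im[178:248,290:415]
cv2.imwrite("pics/vials.png",cv2.resize(np.vstack([a,b]),None,fx=4.2,fy=4.2,interpolation=cv2.INTER_CUBIC))
c=manip.calibration("top");T=c['world_from_camera']
hsv=cv2.cvtColor(im,cv2.COLOR_BGR2HSV)
g=cv2.inRange(hsv,(40,90,30),(85,255,255))
for nm,x0,x1 in(("L",105,230),("R",290,415)):
    m=np.zeros_like(g);m[165:245,x0:x1]=g[165:245,x0:x1]
    pts=cv2.findNonZero(m);r=cv2.minAreaRect(pts);print(nm,len(pts),r,onz(c,T,*r[0],.128))
    k=np.zeros_like(g);k[165:245,x0:x1]=(im.max(2)<45)[165:245,x0:x1]*255
    n,l,s,ce=cv2.connectedComponentsWithStats(k)
    for i in range(1,n):
        if s[i,4]>60:print(' dark',s[i],ce[i],onz(c,T,*ce[i],.15))
```

```text
L 111 ((152.9310302734375, 196.82760620117188), (34.048648834228516, 4.318365573883057), 4.763641834259033) [0.5388 0.2615 0.128 ]
 dark [191 190  23  23 397] [202.2368 200.9597] [0.5288 0.131  0.15  ]
R 102 ((343.50299072265625, 210.42320251464844), (33.16778564453125, 4.342942714691162), 2.2025983333587646) [ 0.5105 -0.234   0.128 ]
 dark [382 201  24  23 409] [393.357  212.2934] [ 0.5069 -0.3571  0.15  ]
```

View pics/vials.png

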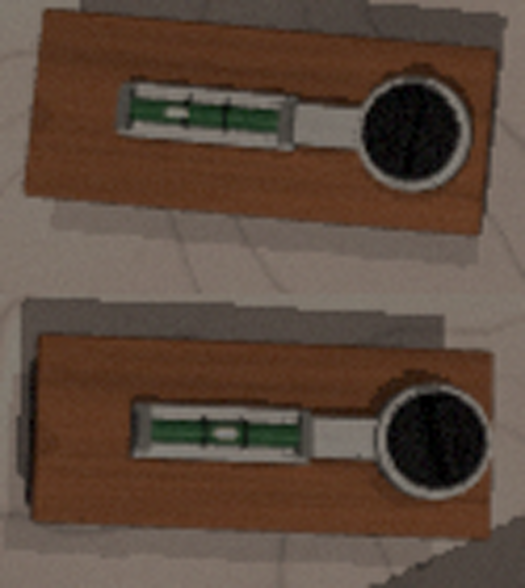

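The left riser (y≈+0.26) is the crooked one. Its bubble is at crop x≈177 and the vial's middle at x≈204, so it is about 17 mm off towards the pivot. The right one is centred at x≈225. I'll move above the left knob, to about (0.529, 0.131), for a wrist view.

Units first: shifts go in shares of 0.75 m and turns go in shares of pi rad. So 0.535 m / 0.75 = 0.7133, -0.52 m / 0.75 = -0.6933, 0.435 rad / 3.1416 = 0.1385.

{"api": "shift_gripper", "payload": {"motion": [{"az": 0.0159, "dx": 0.0533, "dy": -0.0533, "dz": -0.0267, "jaw": 1}, {"az": 0.1385, "dx": 0.7133, "dy": -0.6933, "dz": -0.0267, "jaw": 1}, {"az": 0.1385, "dx": 0.7133, "dy": -0.6933, "dz": -0.0267, "jaw": 1}, {"az": 0.1385, "dx": 0.7133, "dy": -0.6933, "dz": -0.0267, "jaw": 1}, {"az": 0.1385, "dx": 0.7133, "dy": -0.6933, "dz": -0.0267, "jaw": 1}, {"az": 0.1385, "dx": 0.7133, "dy": -0.6933, "dz": -0.0267, "jaw": 1}, {"az": 0.1385, "dx": 0.7133, "dy": -0.6933, "dz": -0.0267, "jaw": 1}, {"az": 0.1385, "dx": 0.7133, "dy": -0.6933, "dz": -0.0267, "jaw": 1}, {"az": 0.1385, "dx": 0.7133, "dy": -0.6933, "dz": -0.0267, "jaw": 1}, {"az": 0.1385, "dx": 0.7133, "dy": -0.6933, "dz": -0.0267, "jaw": 1}, {"az": 0.1385, "dx": 0.7133, "dy": -0.6933, "dz": -0.0267, "jaw": 1}, {"az": 0.1385, "dx": 0.7133, "dy": -0.6933, "dz": -0.0267, "jaw": 1}, {"az": 0.1385, "dx": 0.7133, "dy": -0.6933, "dz": -0.0267, "jaw": 1}, {"az": 0.1385, "dx": 0.7133, "dy": -0.6933, "dz": -0.0267, "jaw": 1}, {"az": 0.1385, "dx": 0.7133, "dy": -0.6933, "dz": -0.0267, "jaw": 1}, {"az": 0.1385, "dx": 0.7133, "dy": -0.6933, "dz": -0.0267, "jaw": 1}], "clamp_n": 30}}

```text
clock: 2.1
position: [0.5295, 0.1287, 0.2515]
ee_rot: [1.0, -0.001, 0.0, 0.0]
ft_force: [0.2, 0.7, 0.0]
grip_width: 1.002
grasp_force: 0.0
```

Run:
```python
from h import *
o=manip.get_obs();print(o)
cv2.imwrite("pics/w1.png",manip.camera("wrist"))
np.savez("w1.npz",p=o['position'],q=o['ee_rot'])
```

```text
{'clock': 2.1, 'joint_pos': array([ 0.2956,  0.2108, -0.7058,  1.6149,  0.14  ,  1.3671, -2.0008]), 'joint_velocities': array([-0.0034,  0.0007, -0.0053, -0.0043,  0.0002,  0.0009, -0.001 ]), 'tau': array([ -0.1542, -45.9495,  -5.0318, -38.8993,   0.0157,   0.0002,
         0.0111]), 'position': array([0.5295, 0.1287, 0.2515]), 'ee_rot': array([ 1.    , -0.0012,  0.0002,  0.0004]), 'ft_force': array([0.2102, 0.694 , 0.0419]), 'torque': array([ 0.0121,  0.0786, -0.0449]), 'grasp_force': 0.0, 'grip_width': 1.0023949704472175}
```

View pics/w1.png

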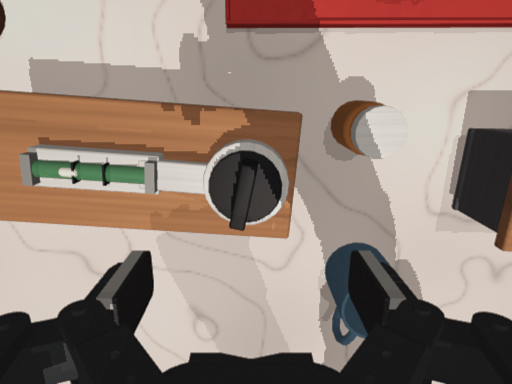

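The wrist view shows the vial with its bubble at about (68,173), between lines at about (75) and (107), so it is out of level. The knob disc is centred near (246,182), with the bar roughly along image vertical and tilted slightly. I'll brighten the knob to get its bar angle.

Run:
```python
from h import *
im=cv2.imread("pics/w1.png")
a=(255*(im[130:240,195:300]/255.)**.4)
a=np.clip((a-20)*1.3,0,255).astype(np.uint8)
cv2.imwrite("pics/k.png",cv2.resize(a,None,fx=5,fy=5,interpolation=cv2.INTER_CUBIC))
from scipy.spatial.transform import Rotation as R
c=manip.calibration("wrist");d=np.load("w1.npz");W=np.eye(4);W[:3,:3]=R.from_quat(d['q']).as_matrix();W[:3,3]=d['p']
T=W@c['tool_from_camera'];np.save("T1.npy",T)
# light ring -> disc edge: dark blob hull
k=((im.max(2)<50)*255).astype(np.uint8);k[:130]=0;k[240:]=0;k[:,:195]=0;k[:,300:]=0
n,l,s,ce=cv2.connectedComponentsWithStats(k);i=1+s[1:,4].argmax();print(s[i],ce[i])
cn=max(cv2.findContours((l==i).astype(np.uint8),0,1)[0],key=cv2.contourArea)
print("center min circle",cv2.minEnclosingCircle(cn))
up=np.array([p for p in cn[:,0] if p[1]<205]);e=cv2.fitEllipse(up);print(e,onz(c,T,*e[0],.139))
print(onz(c,T,93,173,.128))
```

```text
[ 210  151   72   79 1504] [250.248  178.3371]
center min circle ((243.4574432373047, 189.79360961914062), 39.23659133911133)
((242.61358642578125, 178.86752319335938), (49.40678405761719, 71.38778686523438), 92.22274017333984) [0.538  0.1344 0.139 ]
[0.5403 0.2567 0.128 ]
```

View pics/k.png

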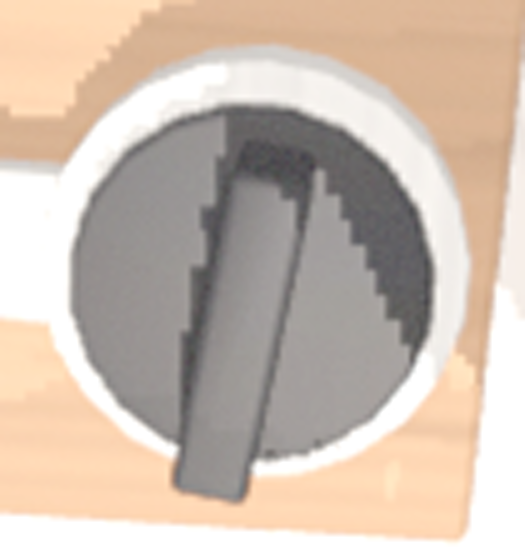

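The bar's top face runs from crop (272,182) to (211,493), which is image px (249.4,166.4) to (237.2,228.6). The disc is centred at px (245.6,186.8).

Run:
```python
from h import *
c=manip.calibration("wrist");T=np.load("T1.npy")
a=onz(c,T,249.4,166.4,.167);b=onz(c,T,237.2,228.6,.167)
print(a,b,np.linalg.norm(a-b),(a+b)/2,"yaw",np.arctan2(*(a-b)[[1,0]]))
print("disc",onz(c,T,245.6,186.8,.139), "disc w", onz(c,T,281.9,186.8,.139)[1]-onz(c,T,209.4,186.8,.139)[1])
```

```text
[0.5541 0.129  0.167 ] [0.5076 0.1381 0.167 ] 0.04738127201887682 [0.5309 0.1335 0.167 ] yaw -0.1925210997804439
disc [0.5315 0.1321 0.139 ] disc w -0.057452041270584564
```

Scaled: 0.03 m / 0.75 = 0.04, -0.0038 m / 0.75 = -0.0051, -2.95 rad / 3.1416 = -0.939.

{"api": "shift_gripper", "payload": {"motion": [{"az": -0.939, "dx": 0.002, "dy": -0.0051, "jaw": 1}, {"az": -0.939, "dx": 0.002, "dy": -0.0051, "jaw": 1}, {"az": -0.939, "dx": 0.002, "dy": -0.0051, "jaw": 1}, {"az": -0.939, "dx": 0.002, "dy": -0.0051, "jaw": 1}, {"az": -0.939, "dx": 0.002, "dy": -0.0051, "jaw": 1}, {"az": -0.939, "dx": 0.002, "dy": -0.0051, "jaw": 1}, {"az": -0.939, "dx": 0.002, "dy": -0.0051, "jaw": 1}, {"az": -0.939, "dx": 0.002, "dy": -0.0051, "jaw": 1}, {"az": -0.939, "dx": 0.002, "dy": -0.0051, "jaw": 1}, {"az": -0.939, "dx": 0.002, "dy": -0.0051, "jaw": 1}, {"az": -0.939, "dx": 0.002, "dy": -0.0051, "jaw": 1}, {"az": -0.939, "dx": 0.002, "dy": -0.0051, "jaw": 1}, {"az": -0.939, "dx": 0.002, "dy": -0.0051, "jaw": 1}, {"az": -0.939, "dx": 0.002, "dy": -0.0051, "jaw": 1}, {"az": -0.939, "dx": 0.002, "dy": -0.0051, "jaw": 1}, {"az": -0.939, "dx": 0.002, "dy": -0.0051, "jaw": 1}, {"az": -0.939, "dx": 0.002, "dy": -0.0051, "dz": 0.04, "jaw": 1}, {"az": -0.939, "dx": 0.002, "dy": -0.0051, "dz": 0.04, "jaw": 1}], "clamp_n": 40}}

```text
clock: 4.4
position: [0.5301, 0.1327, 0.2199]
ee_rot: [0.096, 0.995, -0.001, -0.001]
ft_force: [-1.0, 0.4, 0.7]
grip_width: 1.001
grasp_force: 0.0
```

Run:
```python
from h import *
o=manip.get_obs();print(o['joint_pos'],o['position'])
cv2.imwrite("pics/w2.png",manip.camera("wrist"))
np.savez("w2.npz",p=o['position'],q=o['ee_rot'])
```

```text
[ 0.5895  0.3568 -1.112   1.6418  0.3263  1.3512  0.8071] [0.5301 0.1327 0.2199]
```

View pics/w2.png

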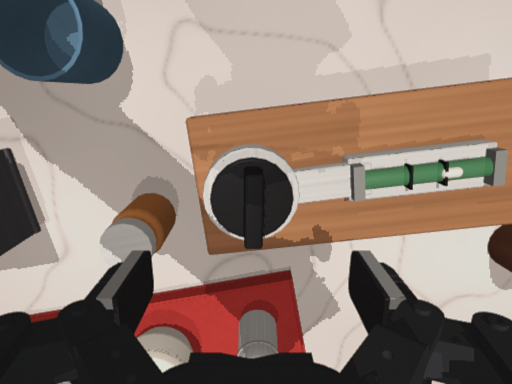

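In this view the bar is vertical, from about (254,165) to (254,245), and the disc is centred at about (252,197). That matches the optical column of 250.6, so I'm aligned and can descend and close.

Scaled: 0.073 m / 0.75 = 0.0973, 0.06 m / 0.75 = 0.08.

{"api": "shift_gripper", "payload": {"motion": [{"dz": 0.0533, "jaw": 1}, {"dz": 0.08, "jaw": 1}, {"dz": 0.0973, "jaw": 1}, {"dz": 0.0973, "jaw": 0.5}, {"dz": 0.0973, "jaw": 0.1}, {"dz": 0.0973, "jaw": 0}, {"dz": 0.0973, "jaw": 0}, {"dz": 0.0973, "jaw": 0}, {"dz": 0.0973, "jaw": 0}], "clamp_n": 50}}

```text
clock: 5.58
position: [0.5311, 0.1338, 0.1484]
ee_rot: [0.096, 0.995, -0.0, 0.0]
ft_force: [0.9, -0.4, 1.2]
grip_width: 0.131
grasp_force: 52.9
```

Run:
```python
from h import *
o=manip.get_obs();print(o['joint_pos'],o['ft_force'],o['torque'])
```

```text
[ 0.5496  0.4253 -1.0715  1.7311  0.396   1.2233  0.7557] [ 0.8582 -0.3852  1.2082] [-0.3879 -0.2615 -0.0196]
```

Gripped, with the opening about 11–12 mm. Now I'll press.

Scaled: 0.008 m / 0.75 = 0.0107, 0.004 m / 0.75 = 0.0053.

{"api": "shift_gripper", "payload": {"motion": [{"dz": 0.0053, "jaw": 0}, {"dz": 0.0107, "jaw": 0}, {"dz": 0.0107, "jaw": 0}, {"dz": 0.0107, "jaw": 0}, {"dz": 0.0107, "jaw": 0}], "clamp_n": 70}}

```text
clock: 6.2
position: [0.5314, 0.1321, 0.1414]
ee_rot: [0.097, 0.995, -0.002, 0.0]
ft_force: [-6.8, -10.0, 18.1]
grip_width: 0.123
grasp_force: 76.6
```

Run:
```python
from h import *
o=manip.get_obs();print(o['position'],o['ft_force'],o['torque'])
```

```text
[0.5314 0.1321 0.1414] [-6.7773 -9.9791 18.099 ] [-1.9033  1.5358  0.0167]
```

Scaled: 0.65 rad / 3.1416 = 0.2069.

{"api": "shift_gripper", "payload": {"motion": [{"az": 0.0318, "jaw": 0}, {"az": 0.0637, "jaw": 0}, {"az": 0.0955, "jaw": 0}, {"az": 0.1273, "jaw": 0}, {"az": 0.1592, "jaw": 0}, {"az": 0.191, "jaw": 0}, {"az": 0.2069, "jaw": 0}, {"az": 0.2069, "jaw": 0}]}}

```text
clock: 7.2
position: [0.531, 0.1313, 0.1415]
ee_rot: [0.41, 0.912, -0.002, 0.001]
ft_force: [-9.9, -13.6, 22.7]
grip_width: 0.117
grasp_force: 77.2
```

Run:
```python
from h import *
o=manip.get_obs();print(o['joint_pos'],o['position'],o['ft_force'],o['torque'])
im=manip.camera("wrist");cv2.imwrite("pics/w3.png",im)
im2=manip.camera("top");cv2.imwrite("pics/t3.png",im2)
cv2.imwrite("pics/c3.png",np.vstack([im,np.hstack([cv2.resize(im2[180:220,110:230],(512,170),interpolation=cv2.INTER_CUBIC)])]))
```

```text
[ 0.4582  0.3798 -0.9402  1.7422  0.3326  1.1909  0.1512] [0.531  0.1313 0.1415] [ -9.9346 -13.6254  22.7229] [-2.5447  2.1989  0.0907]
```

View pics/c3.png

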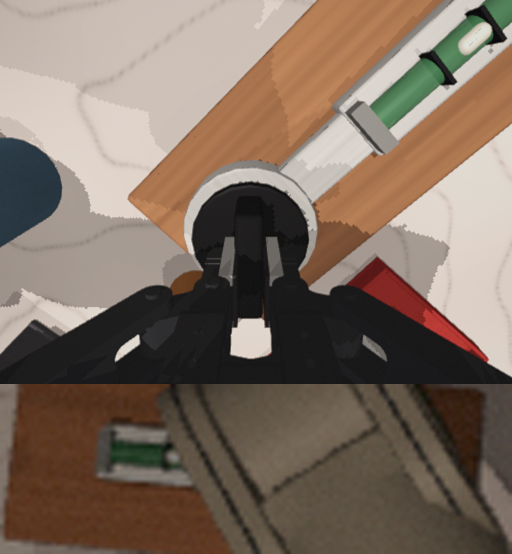

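In the wrist view the lines are at about (437,68) and (486,26) and the bubble at about (475,38). It is still about 6.5 mm towards the pivot, so it needs about 0.32 rad more.

Scaled: 0.32 rad / 3.1416 = 0.1019.

{"api": "shift_gripper", "payload": {"motion": [{"az": 0.0318, "jaw": 0}, {"az": 0.0637, "jaw": 0}, {"az": 0.0891, "jaw": 0}, {"az": 0.1019, "jaw": 0}, {"az": 0.1019, "jaw": 0}, {"az": 0.1019, "jaw": 0}]}}

```text
clock: 8.05
position: [0.5306, 0.1309, 0.1415]
ee_rot: [0.55, 0.835, -0.003, 0.001]
ft_force: [-12.7, -14.7, 25.4]
grip_width: 0.116
grasp_force: 77.5
```

Run:
```python
from h import *
o=manip.get_obs();print(o['joint_pos'],o['position'],o['ft_force'],o['torque'])
im=manip.camera("wrist");cv2.imwrite("pics/w4.png",im)
```

```text
[ 0.4157  0.3598 -0.8828  1.7443  0.3027  1.1831 -0.1464] [0.5306 0.1309 0.1415] [-12.7238 -14.7374  25.433 ] [-2.7814  2.737   0.1223]
```

View pics/w4.png

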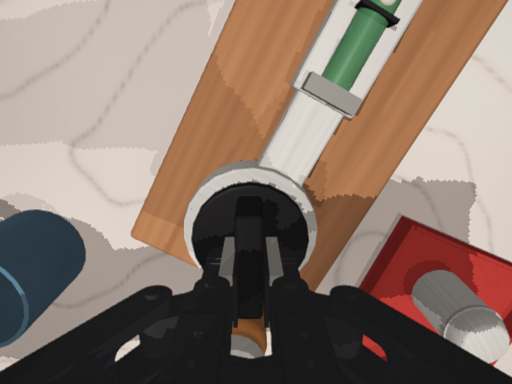

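The near line is at about (378,11) and the bubble's near end just past it at about (388,3), at the image edge. I'll check with the side and top crops.

Run:
```python
from h import *
w=cv2.imread("pics/w4.png")[0:40,340:420];s=manip.camera("side")[205:265,185:285];t=manip.camera("top")[180:220,120:200]
f=lambda a,z:cv2.resize(a,z,interpolation=cv2.INTER_CUBIC)
cv2.imwrite("pics/c4.png",np.vstack([np.hstack([f(w,(400,200)),f(t,(400,200))]),f(s,(800,380))[:, :]]))
```

```text
(no output)
```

View pics/c4.png

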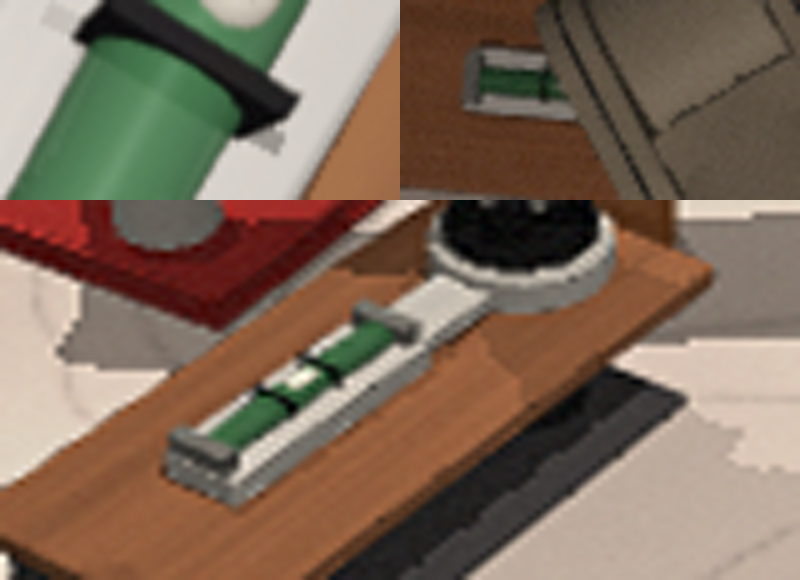

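In the side crop the bubble is at about (301,378), midway between lines at about (278,398) and (320,368). In the wrist crop the gap from bubble to near line is about 4.2 mm, against 4.5 mm ideal. It is centred to about 1 mm and the level is pressed with about 25 N, so I'll hand in.

```bash
python3 -c "
from workcell import manip
print(manip.hand_in())"
```

```text
the job is handed in; nothing more can be done
None
```

The job is handed in: the left riser was the crooked one, and its level is held pressed down at about 25 N with the bubble centred to about 1 mm; the other riser was left untouched (the hand-in returned no verdict).

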